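Set the spring-pin length stop of a saw board and butt the batten against it

TASK

Set the length stop of the saw board to the hole flagged with yellow tape: pull the red knob of its spring plunger, slide the green tube along, and let the pin drop fully home in that hole, never forcing the tube sideways against a pin that is caught in a hole. Then slide the batten flat against the fence and along it until its end butts gently against the stop plate, ready to be sawn, and let go. Leave the other things on the bench where they are.

Things in the scene. Friction and masses are not known exactly. Their poses are not given: they have to be found in the camera images.
- saw_board: The saw board, fixed to the bench: plywood base 270 x 600 mm, its top 15 mm above the bench. Origin on the bench under the fence's front face, level along the fence with the hole in which the stop starts; y runs along fence and drilled tube towards the saw guide, x from the batten's side to the fence. In these axes the base spans x -130 to 140, y -170 to 430 mm.
- fence_end (a point): Front top edge of the fence at its end away from the saw guide. The fence is a low aluminium bar, front face at the saw board's x = 0, 24 mm thick, its top 37 mm above the bench, from y -170 to 310 mm. The batten goes flat against the front face.
- saw_guide (a point): Front top edge of the saw guide, at its kerf: two beech cheeks 46 mm deep, front face in line with the fence's, top 93 mm above the bench, y 310 to 410 mm on the saw board.
- tube_top (a point): Middle of the drilled steel tube's top face, 95 mm behind the fence's front. Tube 30 x 30 mm, 268 mm long along y, top face 80 mm above the bench, with five round holes 10 mm wide: one here and two on either side, drilled by hand at uneven spacing (neighbours 28 to 36 mm apart). Blocks 86 mm high carry its ends, 128 mm either way from here.
- stop_face (a point): Face of the aluminium stop plate against which the batten's end butts (it looks along +y of the saw board): middle of its part in front of the fence, 45 mm above the bench. The plate is 10 mm thick, stands 35 mm out from the fence, 18 to 85 mm above the bench, is fixed to the green tube and moves with it; its face lies 5 mm towards +y from the knob's axis.
- stop_tube: Green outer tube of the stop, 40 x 40 mm, 60 mm long, origin at its centre 65 mm above the bench, axes as the saw board's. Slides on the drilled tube along y, 76 mm either way from its start, with about 2 N of friction; only the pin in a hole locks it. Its top is 85 mm above the bench; a plunger housing 18 mm wide (nut 24 mm) stands on it up to 107 mm.
- knob (a point): Centre of the plunger's red knob on top of the green tube: upright, round, 27 mm wide, 26 mm high; with the pin home its centre is 123 mm above the bench. It is on the pin's axis, over the middle of the green tube.
- plunger (a joint): Lift of the plunger (knob and pin), m: 0 = pin fully home in a hole, 0.012 = pulled to its upper stop. The spring pulls it down with 6 N at 0, 12 N at the top. The pin is clear of a hole from 0.008 on; let down between holes it rides on the drilled tube's top face at about 0.008 and snaps down by itself when it comes over a hole.
- pin (a point): Lower tip of the plunger's pin, 8 mm wide, 51 mm straight below the knob's centre, hidden in the tubes. It drops into a hole only within about 1 mm of the hole's centre along the tube.
- flag_yellow: Yellow tape flag, 11 mm wide along the fence, 23 mm across, stuck by eye on the fence's top and folded over its front edge; origin in its middle, 37 mm above the bench, axes as the saw board's. It marks the nearest hole of the drilled tube, 83 mm behind it, but may sit up to 9 mm off that hole's centre along the fence. Red, blue and white flags mark the other holes.
- batten_centre (a point): Centre of the loose pine batten, 28 mm thick, 60 mm high, 440 mm long, 0.25 to 0.42 kg, standing on its narrow edge on the base a little in front of the fence; 45 mm above the bench. y along its length, the saw board's way within 0.05 rad at the start; x across it. Its upper 38 mm stand above the fence's top, so it can be gripped from above even against the fence.
- batten_end (a point): Centre of the batten's end face that looks at the stop plate, 220 mm from its centre.
- offcut: Bystander: pine offcut 60 x 90 x 28 mm lying on the saw board, origin under its centre.
- pencil: Bystander: red carpenter's pencil 170 mm long, 8 mm thick, lying on the saw board, origin under its centre.
- tape_roll: Bystander: orange roll of tape, 110 mm across, 30 mm high, origin under its centre.
- tape_measure: Bystander: yellow tape measure 75 x 36 x 65 mm, origin under its centre.
- try_square: Bystander: try square, dark wooden stock 130 mm, steel blade 200 mm, lying flat behind the saw board; origin under the stock's centre.
- glue: Bystander: white glue bottle, 68 mm across, 190 mm high, origin under its centre.
- pull_saw: Bystander: pull saw, 560 mm long, lying flat at the left; origin under the middle of its wooden handle.

How it is judged:
On the way, in this order (a step that is already met when the one before it is completed fails the run):
1. the plunger is pulled until its pin is clear of the hole (value of joint plunger above 0.0085 m), for 0.1 s.
2. the stop sits at the yellow flag with the pin dropped fully home in the hole there (value of joint plunger below 0.002 m and y of pin in the frame of flag_yellow between -0.012 and 0.012 m), for 0.2 s.
At the end, for the whole second after the job is handed in: Plunger lift under 2 mm with the pin within 12 mm of the yellow flag along the fence; batten upright on the base, its back within 4 mm of the fence and parallel within 0.03 rad, its end within 3 mm of the stop plate, all at rest (all of step 2 and y of batten_end in the frame of stop_face between -0.003 and 0.003 m and x of batten_centre in the frame of saw_board above -0.018 m and angle between the y axis of batten_centre and the y axis of saw_board, either way round below 0.03 rad and angle between batten_centre's own z axis and vertical below 0.05 rad and height (world z) of batten_centre below 0.049 m and velocity of joint plunger below 0.01 m/s and linear speed of batten below 0.01 m/s); the robot touches nothing.
It fails at once if the pin is forced against the drilled tube with more than 25 N (contact force between stop_tube and saw_board above 25 N).
It fails at once if the batten is rammed against the stop with more than 20 N (contact force between batten and stop_tube above 20 N).
It fails at once if a bystander is moved by more than 20 mm (distance of any of offcut, pencil, tape_roll, tape_measure, try_square, glue, pull_saw from where it was at the start of the episode above 0.02 m).
It also fails if it takes over 58 s, if anything falls off the work surface, if the arm or the gripper's body presses on something with over 40 N, if the wrist force passes 120 N, or if a joint passes its speed limit or range.

ROBOT

A 7-joint arm with a two-finger parallel gripper is mounted at the origin on the work surface. World frame = base frame: x ahead of the robot, y to its left, z up, the work surface at z = 0. Lengths are in m, angles in rad, forces in N, time in s.
With the tool pointing down it reaches from about 0.35 to 0.9 m from the base axis. Payload 8.1 kg.
Tool frame: the origin (TCP) lies at the very end of the fingers, on their centre line; the grasp point (between the pads) lies grasp_offset behind it (grasp_offset is the distance from the TCP to the grasp point, in m); z points along the fingers, y is the line along which they close (so a half turn about z gives the same grasp; the last joint's range is limited). The gripper opens to 92 mm and grips with 3 to 60 N. Pads are 19 mm wide; open, the fingers measure 130 mm over their backs; the gripper's body (75 mm by 190 mm) begins 47 mm behind the grasp point.
Start: joints at [1.036, 0.434, 0.025, 1.573, -0.012, 1.134, -0.075], TCP at [0.262, -0.568, 0.227] pointing down, gripper open.
Joint ranges: [-2.62, 2.62], [-0.44, 2.09], [-1.27, 1.32], [0.08, 2.57], [-1.32, 4.46], [0.12, 2], [-2.74, 2.74]. Speed limits (rad/s): [2.22, 2.22, 3.01, 3.01, 3.14, 3.14, 3.14].

INTERFACE

Orientations are given as a unit quaternion [x, y, z, w].
In Python, from rig import * gives the robot as it stands.
- The arm moves only by the tool play_rows, never from a script. Its argument "steps" is one flat list of numbers, 7 for each row, row after row: the gripper's target within -1 to 1 (fully open at 1, half-way at 0, shut at -1), then the shift along the tool's x, y, z as a fraction of full scale, then the turn, a rotation vector about the tool's x, y, z as a fraction of full scale. A call has 1 to 8 rows; each row shifts and turns the commanded pose from where the row before left it, along the tool's axes as they then stand; what a row does not reach is not made up. Full scale, the value 1, is 200 mm for a shift and 90 degrees for a turn. A row lasts 1/12 s, in which the tool goes at most 41.7 mm and 7.16 degrees, less where a joint would pass 70% of its speed; a pose out of reach is approached as far as the arm can. A call with a number of a shift or a turn outside -1 to 1 is refused whole. A call with a gripper value outside its range is refused whole. The fingers move at their own pace and stop on an object; the grip force is fixed at half the most. Time passes only in rows, so rows that do not move let the fingers close. It gives the time, the measured TCP pose, the force, the opening and the grip force at its end, in the units of the state.
- get_state(): the state, without advancing time (a new reading comes with each control period).
- get_image(name): name is "side" or "top"; returns a dict with "frame" (420x560x3 uint8, blue, green, red), "fx", "fy", "cx", "cy" (pixels), "rvec" (rotation vector, rad) and "tvec" (3), from world to camera coordinates, as OpenCV has them. Camera axes: x right, y down, z forward; pixel columns grow to the right and rows downward; lengths in m; the calibration is good to about 2 mm. A picture is of the moment at which its call begins. There is no depth.
- finish_job(): hands the job in; it is judged then, once.
Trained networks look in a picture, given as the dict that the camera call returned (one of the last four; its "shot" number tells which), for a name from the list of things; names that differ only in an ending like _2 or _b are one class to them, and where a whole thing is asked for, a point or a joint stands for the part that bears it (a point fixed in the world has none). Each returns a list of dicts, best first, with "score" (0 to 1); they miss things now and then, are a little off and sometimes report something else, mostly with a low value. They report only what shows in the picture. A call takes as long as a camera call.
- spot_in(picture, target): "box" ([left, top, right, bottom] in pixels, round what is visible of it).
- mark_of(picture, target): "at" ([column, row] in pixels: a listed point, or the origin of a listed thing).
The state is a dict: "clock": time; "joints": joint angles; "qvel": joint speeds; "tau": joint torques, N m; "ee_pos": TCP position; "orientation": TCP orientation; "ft_force": force on the tool from outside, world axes, zero at the start; "ft_torque": the same for the moment, N m; "gripper_width": opening from 0.0 (shut) to 1.0 (fully open); "grip_force": force on a finger pad.
Only numpy, scipy, OpenCV 4.12 (cv2) and the standard library are available. Lean on these libraries where they do the work, as an engineer would, in place of code of your own. Each camera call takes 0.05 s, during which the arm holds its last target. There are 200 camera calls.

## Working session

There is one attempt and no reset: what is moved stays moved. The work goes in short steps, Python scripts to look and compute and a tool call to move; the robot and the scene stay as the last step left them, time stands still between calls to the robot, and variables do not carry over. Pictures are saved under pics/ and viewed, at most 10 in all, crops included, and the job is handed in when it is done.

Besides the shell and the picture viewer there is one more tool, called after "Request:" as name(argument=value, ...) on one line, values as JSON. play_rows: Moves the arm, as the interface text tells. Its arguments: {"type":"object","properties":{"steps":{"type":"array","items":{"type":"number","minimum":-1,"maximum":1}}},"required":["steps"]}

```bash
mkdir -p pics; ls; cat > h.py <<'E'
from rig import *
import numpy as np, cv2
def P(im):
    R=cv2.Rodrigues(np.array(im["rvec"],float))[0]; t=np.array(im["tvec"],float).reshape(3)
    K=np.array([[im["fx"],0,im["cx"]],[0,im["fy"],im["cy"]],[0,0,1.]])
    return K,R,t
def ray(im,uv):
    K,R,t=P(im); d=R.T@np.linalg.inv(K)@np.array([uv[0],uv[1],1.]); return -R.T@t,d
def atz(im,uv,z):
    c,d=ray(im,uv); return c+d*(z-c[2])/d[2]
def tri(a,ua,b,ub):
    M=[];v=[]
    for im,uv in((a,ua),(b,ub)):
        c,d=ray(im,uv); d=d/np.linalg.norm(d); Q=np.eye(3)-np.outer(d,d); M.append(Q);v.append(Q@c)
    p=np.linalg.lstsq(np.vstack(M),np.hstack(v),rcond=None)[0]
    return p, np.linalg.norm(M[0]@p-v[0])*2
def proj(im,p):
    K,R,t=P(im); q=K@(R@np.array(p)+t); return q[:2]/q[2]
E
python3 - <<'E'
from h import *
np.set_printoptions(precision=4,suppress=True)
a=get_image("side");b=get_image("top")
cv2.imwrite("pics/s0.png",a["frame"]);cv2.imwrite("pics/t0.png",b["frame"])
s=get_state();print(s["clock"],s["ee_pos"],s["orientation"],s["gripper_width"])
for n in "saw_board fence_end saw_guide tube_top stop_face stop_tube knob flag_yellow batten_centre batten_end offcut pencil tape_roll tape_measure try_square glue pull_saw".split():
    A=mark_of(a,n);B=mark_of(b,n)
    o=[n]
    for X in(A,B): o.append([(np.round(r["at"],1).tolist(),round(r["score"],2)) for r in X[:2]])
    if A and B: o+=list(tri(a,A[0]["at"],b,B[0]["at"]))
    print(*o)
print(ray(a,(280,210)),ray(b,(280,210)))
E
```

```text
pics
0.1 [ 0.2613 -0.5673  0.226 ] [ 0.9768  0.2142 -0.0002 -0.0007] 0.998303629466532
saw_board [([279.3, 245.6], 0.78), ([365.8, 262.3], 0.31)] [([296.3, 208.1], 0.83), ([251.9, 242.1], 0.42)] [ 0.5098 -0.1188  0.0076] 0.008078447622227087
fence_end [([301.5, 280.7], 0.69)] [([359.5, 206.5], 0.86)] [ 0.5159 -0.2878  0.0374] 0.008494714665993015
saw_guide [([250.8, 155.2], 0.68)] [([161.1, 201.9], 0.77), ([297.9, 210.5], 0.73)] [0.5194 0.2264 0.1042] 0.007238157115948448
tube_top [([310.5, 225.4], 0.58)] [([299.3, 167.4], 0.87), ([250.0, 242.6], 0.24)] [ 0.6103 -0.1267  0.0859] 1.8024885166651468e-06
stop_face [([278.1, 236.5], 0.93)] [([293.3, 210.5], 0.79)] [ 0.5031 -0.1102  0.0495] 0.0015114371327304623
stop_tube [([311.2, 227.9], 0.85), ([270.1, 276.7], 0.49)] [([301.4, 165.4], 0.81), ([296.8, 207.2], 0.6)] [ 0.6142 -0.1321  0.0786] 0.005750549110059649
knob [([309.7, 212.9], 0.58), ([252.8, 156.1], 0.56)] [([285.0, 119.5], 0.46), ([298.5, 162.0], 0.41)] [ 0.6748 -0.088   0.1123] 0.10808083748175608
flag_yellow [([291.7, 249.6], 0.44)] [([309.3, 195.7], 0.6)] [ 0.5414 -0.1543  0
[... 494 characters left out ...]
7], 0.82)] [([243.4, 220.7], 0.69), ([427.0, 218.1], 0.67)] [ 0.6936  0.0836 -1.3001] 0.16352740709577995
tape_measure [([184.2, 170.4], 0.63), ([253.0, 334.8], 0.41)] [([400.6, 273.8], 0.78)] [ 0.2791 -0.2557  0.6047] 0.10804334119328066
try_square [([347.4, 220.5], 0.69)] []
glue [([363.1, 265.7], 0.84), ([280.1, 246.6], 0.33)] [([352.9, 123.4], 0.69), ([160.0, 219.0], 0.49)] [ 0.745  -0.2811  0.005 ] 0.008185270629415365
pull_saw [([183.7, 169.1], 0.88)] [([129.0, 293.2], 0.78), ([353.0, 124.7], 0.42)] [0.2871 0.331  0.0044] 0.012689485727616908
(array([ 0.1422, -1.1088,  1.4948]), array([ 0.2173,  0.5923, -0.7759])) (array([ 0.3342, -0.0699,  1.4453]), array([ 0.121 , -0.0036, -0.9927]))
```

```bash
python3 - <<'E'
import cv2
a=cv2.imread("pics/s0.png");b=cv2.imread("pics/t0.png")
cv2.imwrite("pics/s0c.png",cv2.resize(a[130:310,200:410],(700,600),interpolation=cv2.INTER_CUBIC))
cv2.imwrite("pics/t0c.png",cv2.resize(b[110:290,130:390],(800,554),interpolation=cv2.INTER_CUBIC))
E
```

```text
(no output)
```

View pics/s0c.png

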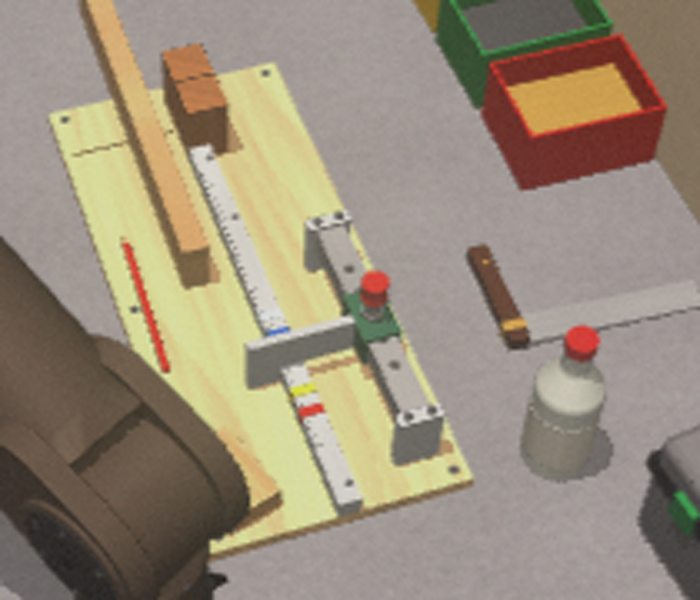

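View pics/t0c.png

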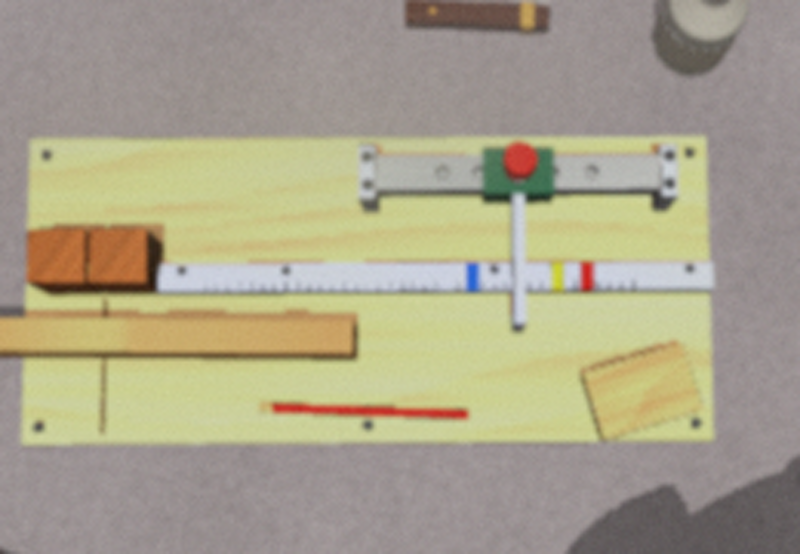

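The crops show the knob in the top view at full-frame px (299,162). The yellow flag is at (311,200), red at (321,200) and blue at (283,200). The batten end is at (245,219) with the batten running left out of the crop. The yellow flag sits about 35 mm to the -y side, so it marks the first hole that way.

```bash
cat > fit.py <<'E'
from h import *
from scipy.optimize import least_squares
np.set_printoptions(precision=4,suppress=True)
def seg(im,lo,hi,roi):
    h=cv2.cvtColor(im["frame"],cv2.COLOR_BGR2HSV); m=cv2.inRange(h,lo,hi)
    k=np.zeros_like(m); x0,y0,x1,y1=roi; k[y0:y1,x0:x1]=m[y0:y1,x0:x1]
    n,l,s,c=cv2.connectedComponentsWithStats(k); i=1+np.argmax(s[1:,4]); return c[i],s[i]
E
python3 - <<'E'
from fit import *
import rig; print([n for n in dir(rig) if not n.startswith('_')], getattr(rig,'grasp_offset',None)); 
s=get_state(); print(s.get("grasp_offset"))
a=get_image("side");b=get_image("top")
ca=lambda u,v:(200+u/700*210,130+v/600*180)
cb=lambda u,v:(130+u*260/800,110+v*180/554)
obs=[((.14,-.17,.015),b,cb(713,137)),((-.13,-.17,.015),b,cb(714,443)),((.14,.43,.015),b,cb(30,137)),((-.13,.43,.015),b,cb(22,443)),
((.14,-.17,.015),a,ca(472,482)),((.14,.43,.015),a,ca(277,64)),((-.13,.43,.015),a,ca(50,113)),
((0,-.17,.037),b,cb(714,290)),((0,-.17,.037),a,ca(338,508)),
((.095,.133,.086),b,cb(359,170)),((.095,-.133,.086),b,cb(677,170))]
def T(p,q):
    c,s_=np.cos(p[2]),np.sin(p[2]); return np.array([p[0]+c*q[0]-s_*q[1],p[1]+s_*q[0]+c*q[1],q[2]])
f=lambda p:np.hstack([proj(im,T(p,q))-uv for q,im,uv in obs])
r=least_squares(f,[.515,-.12,0],loss="soft_l1");p=r.x;print("board",p);print(f(p).reshape(-1,2).round(1).tolist())
np.save("board.npy",p)
R=lambda im,roi:seg(im,(0,150,90),(10,255,255),roi)
ka,kb=R(a,(300,205,325,228)),R(b,(285,150,315,175)); print(ka,kb)
print("knob tri",tri(a,ka[0],b,kb[0]),"at.123",atz(b,kb[0],.127),atz(a,ka[0],.123),"expected",T(p,(.095,0,.123)))
ya,yb=seg(a,(22,140,120),(33,255,255),(280,238,300,258)),seg(b,(22,140,120),(33,255,255),(300,185,320,212));print(ya,yb)
inv=lambda w:np.array([[np.cos(p[2]),np.sin(p[2])],[-np.sin(p[2]),np.cos(p[2])]])@(np.array(w[:2])-p[:2])
print("flag",tri(a,ya[0],b,yb[0]),inv(atz(b,yb[0],.035)),inv(atz(a,ya[0],.035)))
# batten top end corners & left region
for q in [(355,316),(355,356),(2,314),(2,352)]: w=atz(b,cb(*q),.075); print("bat",w,inv(w))
E
```

```text
['PlanningError', 'finish_job', 'get_image', 'get_state', 'grasp_offset', 'mark_of', 'spot_in'] 0.0188
None
board [ 0.5204 -0.1239 -0.0158]
[[-2.0, 0.2], [-0.3, -0.4], [0.6, 0.0], [-0.3, -0.2], [0.4, 0.0], [-0.2, 0.1], [0.1, 0.6], [-0.1, 0.0], [-0.0, 0.1], [0.8, 0.2], [-0.1, 0.3]]
(array([312.1026, 214.5128]), array([309, 212,   8,   6,  39], dtype=int32)) (array([298.5682, 161.5341]), array([294, 157,  10,  11,  88], dtype=int32))
knob tri (array([ 0.6145, -0.123 ,  0.1372]), np.float64(0.0006992171013961902)) at.123 [ 0.6171 -0.1235  0.127 ] [ 0.6191 -0.1127  0.123 ] expected [ 0.6154 -0.1254  0.123 ]
(array([290.125, 246.5  ]), array([287, 245,   7,   4,  16], dtype=int32)) (array([310.6364, 199.7727]), array([310, 195,   3,  10,  22], dtype=int32))
flag (array([ 0.5304, -0.1567,  0.0427]), np.float64(0.0014798546574207772)) [ 0.0123 -0.0332] [ 0.0117 -0.0275]
bat [0.4956 0.0147 0.075 ] [-0.027   0.1382]
bat [0.4619 0.0149 0.075 ] [-0.0607  0.1379]
bat [0.502  0.3103 0.075 ] [-0.0252  0.4339]
bat [0.47   0.3097 0.075 ] [-0.0572  0.4328]
```

Request:
play_rows(steps=[0.3,0.179,-0.09,0,0,0,0,0.3,0.179,-0.09,0,0,0,0,0.3,0.179,-0.09,0,0,0,0,0.3,0.179,-0.09,0,0,0,0,0.3,0.179,-0.09,0,0,0,0,0.3,0.179,-0.09,0,0,0,0,0.3,0.179,-0.09,0,0,0,0,0.3,0.179,-0.09,0,0,0,0])

```text
clock: 2.57
ee_pos: [0.4624, -0.3154, 0.227]
orientation: [0.977, 0.214, 0.0, 0.0]
ft_force: [0.9, 0.1, -1.6]
gripper_width: 0.65
grip_force: 0.0
```

Request:
play_rows(steps=[0.3,0.182,-0.091,0,0,0,0,0.3,0.182,-0.091,0,0,0,0,0.3,0.182,-0.091,0,0,0,0,0.3,0.182,-0.091,0,0,0,0,0.3,0.182,-0.091,0,0,0,0,0.3,0.182,-0.091,0,0,0,0,0.3,0,0,0,0,0,0.0712,0.3,0,0,0,0,0,0.0712])

```text
clock: 3.23
ee_pos: [0.6156, -0.1226, 0.2263]
orientation: [0.995, 0.104, 0.0, -0.001]
ft_force: [0.4, -0.9, 0.8]
gripper_width: 0.65
grip_force: 0.0
```

Request:
play_rows(steps=[0.3,0,0,0,0,0,0.0712,0.3,0,0,0,0,0,0.0712,0.3,0,0,0.1,0,0,0,0.3,0,0,0.1,0,0,0,0.3,0,0,0,0,0,0,0.3,0,0,0,0,0,0])

```text
clock: 3.73
ee_pos: [0.6134, -0.1264, 0.1861]
orientation: [1.0, -0.008, -0.001, -0.0]
ft_force: [-0.8, -0.2, 0.9]
gripper_width: 0.651
grip_force: 0.0
```

```bash
python3 - <<'E'
from fit import *
a=get_image("side");b=get_image("top");s=get_state();print(s["clock"],s["ee_pos"],s["orientation"],s["ft_force"])
A=a["frame"][170:260,265:370];B=b["frame"][120:220,240:360]
cv2.imwrite("pics/g1.png",np.hstack([cv2.resize(A,(400,343),interpolation=2),cv2.resize(B,(400,343),interpolation=2)]))
E
```

```text
3.8333 [ 0.6147 -0.1266  0.1878] [ 1.     -0.0078  0.0006  0.0001] [ 0.4287 -0.0386 -0.4398]
```

View pics/g1.png

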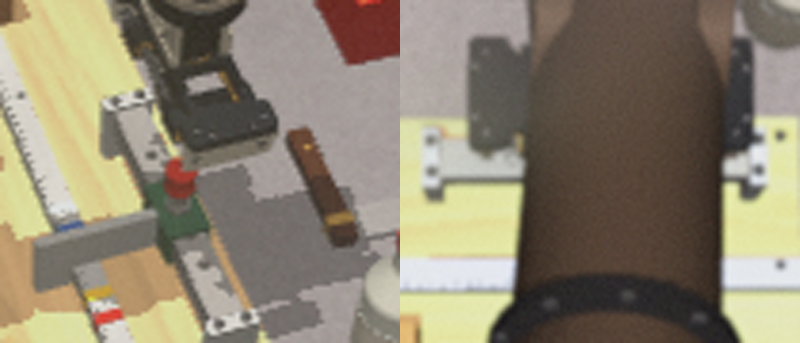

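The side view (left half) shows the gripper over the red knob, with clear space around it. Next I descend and close in stages, watching the side force.

Request:
play_rows(steps=[0.3,0,0,0.13,0,0,0,0.3,0,0,0.13,0,0,0,0.3,0,0,0.135,0,0,0,0,0,0,0,0,0,0,-0.3,0,0,0,0,0,0,-0.3,0,0,0,0,0,0,-0.3,0,0,0,0,0,0,-0.3,0,0,0,0,0,0])

```text
clock: 4.5
ee_pos: [0.6154, -0.1267, 0.1098]
orientation: [1.0, -0.008, 0.002, 0.0]
ft_force: [0.1, 0.4, -0.2]
gripper_width: 0.365
grip_force: 0.0
```

Request:
play_rows(steps=[-0.34,0,0,0,0,0,0,-0.34,0,0,0,0,0,0])

```text
clock: 4.67
ee_pos: [0.6149, -0.1259, 0.1088]
orientation: [1.0, -0.008, 0.001, -0.0]
ft_force: [0.6, 2.4, 0.7]
gripper_width: 0.333
grip_force: 1.0
```

Request:
play_rows(steps=[-0.37,0,0,0,0,0,0,-0.37,0,0,0,0,0,0])

```text
clock: 4.83
ee_pos: [0.6145, -0.1257, 0.1082]
orientation: [1.0, -0.007, 0.0, -0.0]
ft_force: [0.7, 4.1, 2.7]
gripper_width: 0.314
grip_force: 1.8
```

Request:
play_rows(steps=[-0.36,0,-0.009,0,0,0,0,-0.36,0,0,0,0,0,0,-0.38,0,0,0,0,0,0,-0.38,0,0,0,0,0,0])

```text
clock: 5.17
ee_pos: [0.6138, -0.1251, 0.1075]
orientation: [1.0, -0.008, -0.0, 0.0]
ft_force: [-0.4, -0.8, 0.7]
gripper_width: 0.313
grip_force: 0.0
```

Request:
play_rows(steps=[-0.41,0,0,0,0,0,0,-0.41,0,0,0,0,0,0])

```text
clock: 5.33
ee_pos: [0.6138, -0.1246, 0.1075]
orientation: [1.0, -0.008, -0.0, -0.0]
ft_force: [0.4, 2.0, 0.1]
gripper_width: 0.297
grip_force: 0.4
```

Nearly centred, so I nudge 0.5 mm and grip.

Request:
play_rows(steps=[-0.41,0,-0.0025,0,0,0,0,-0.44,0,0,0,0,0,0,-0.5,0,0,0,0,0,0,-0.7,0,0,0,0,0,0,-1,0,0,0,0,0,0,-1,0,0,0,0,0,0])

```text
clock: 5.83
ee_pos: [0.614, -0.1244, 0.1076]
orientation: [1.0, -0.008, -0.0, 0.0]
ft_force: [-0.8, -0.7, -1.5]
gripper_width: 0.284
grip_force: 30.0
```

Request:
play_rows(steps=[-1,0,0,-0.0125,0,0,0,-1,0,0,-0.0125,0,0,0,-1,0,0,-0.0125,0,0,0,-1,0,0,-0.0125,0,0,0,-1,0,0,0,0,0,0,-1,0,0,0,0,0,0])

```text
clock: 6.33
ee_pos: [0.6139, -0.1243, 0.1175]
orientation: [1.0, -0.008, -0.0, 0.0]
ft_force: [1.6, -1.2, -12.2]
gripper_width: 0.288
grip_force: 30.0
```

Request:
play_rows(steps=[-1,0,0.005,0,0,0,0,-1,0,0.005,0,0,0,0,-1,0,0.005,0,0,0,0,-1,0,0,0,0,0,0])

```text
clock: 6.67
ee_pos: [0.6139, -0.1267, 0.1175]
orientation: [1.0, -0.008, -0.0, -0.0]
ft_force: [1.2, 2.2, -11.6]
gripper_width: 0.285
grip_force: 30.0
```

Request:
play_rows(steps=[-1,0,0.015,0,0,0,0,-1,0,0.015,0,0,0,0,-1,0,0.015,0,0,0,0,-1,0,0.015,0,0,0,0,-1,0,0.015,0,0,0,0,-1,0,0.015,0,0,0,0,-1,0,0.015,0,0,0,0,-1,0,0,0,0,0,0])

```text
clock: 7.33
ee_pos: [0.6137, -0.1494, 0.1177]
orientation: [1.0, -0.008, 0.0, 0.0]
ft_force: [1.7, -0.9, -12.0]
gripper_width: 0.283
grip_force: 30.0
```

Request:
play_rows(steps=[-1,0,0,0.005,0,0,0,-1,0,0,0.005,0,0,0,-1,0,0,0,0,0,0])

```text
clock: 7.58
ee_pos: [0.6137, -0.1492, 0.1157]
orientation: [1.0, -0.008, 0.0, 0.001]
ft_force: [2.0, -2.3, -11.3]
gripper_width: 0.286
grip_force: 30.0
```

Request:
play_rows(steps=[-0.34,0,0,0,0,0,0,-0.34,0,0,0,0,0,0,-0.34,0,0,-0.01,0,0,0,-0.34,0,0.004,0,0,0,0,-0.34,0,0.004,0,0,0,0,-0.34,0,0.004,0,0,0,0])

```text
clock: 8.08
ee_pos: [0.614, -0.1506, 0.1182]
orientation: [1.0, -0.008, 0.0, 0.0]
ft_force: [0.1, 0.2, 0.1]
gripper_width: 0.33
grip_force: 0.0
```

Request:
play_rows(steps=[-0.34,0,0.003,0,0,0,0,-0.34,0,0.003,0,0,0,0,-0.34,0,0.003,0,0,0,0,-0.34,0,0.003,0,0,0,0])

```text
clock: 8.42
ee_pos: [0.614, -0.1513, 0.1179]
orientation: [1.0, -0.007, 0.0, -0.001]
ft_force: [-0.7, 6.7, 2.9]
gripper_width: 0.325
grip_force: 3.4
```

Request:
play_rows(steps=[-0.34,0,0.003,0,0,0,0,-0.34,0,0.003,0,0,0,0,-0.34,0,0.003,0,0,0,0])

```text
clock: 8.67
ee_pos: [0.614, -0.1517, 0.1178]
orientation: [1.0, -0.007, 0.0, -0.002]
ft_force: [-0.1, 7.6, 2.6]
gripper_width: 0.328
grip_force: 3.7
```

Request:
play_rows(steps=[-0.34,0,0.003,0,0,0,0,-0.34,0,0.003,0,0,0,0])

```text
clock: 8.83
ee_pos: [0.6138, -0.1543, 0.1177]
orientation: [1.0, -0.007, 0.0, -0.001]
ft_force: [0.5, 2.3, 1.5]
gripper_width: 0.331
grip_force: 1.1
```

Request:
play_rows(steps=[-0.34,0,0.002,0,0,0,0,-0.34,0,0.002,0,0,0,0])

```text
clock: 9.0
ee_pos: [0.6138, -0.1555, 0.1177]
orientation: [1.0, -0.007, 0.0, -0.001]
ft_force: [0.6, 6.4, 1.7]
gripper_width: 0.334
grip_force: 3.4
```

Request:
play_rows(steps=[-0.34,0,0.002,0,0,0,0,-0.34,0,0.002,0,0,0,0])

```text
clock: 9.17
ee_pos: [0.6138, -0.1556, 0.1177]
orientation: [1.0, -0.007, -0.0, -0.001]
ft_force: [1.3, 8.0, 1.7]
gripper_width: 0.329
grip_force: 4.2
```

Request:
play_rows(steps=[-0.34,0,0.002,0,0,0,0,-0.34,0,0.002,0,0,0,0])

```text
clock: 9.33
ee_pos: [0.6138, -0.1557, 0.1177]
orientation: [1.0, -0.007, -0.0, -0.001]
ft_force: [0.7, 10.8, 2.0]
gripper_width: 0.33
grip_force: 5.1
```

Request:
play_rows(steps=[-0.3,0,-0.012,0,0,0,0,-0.1,0,0,0,0,0,0,0.2,0,0,-0.1,0,0,0,0.3,0,0,-0.2,0,0,0,0.3,0,0,-0.15,0,0,0,0.3,0,0,0,0,0,0])

```text
clock: 9.83
ee_pos: [0.6167, -0.158, 0.2144]
orientation: [1.0, -0.009, 0.005, 0.001]
ft_force: [0.9, 0.4, 0.8]
gripper_width: 0.635
grip_force: 0.0
```

```bash
python3 - <<'E'
from fit import *
a=get_image("side");s=get_state();print(s["clock"],s["ee_pos"])
p=np.load("board.npy")
k=seg(a,(0,150,90),(10,255,255),(295,200,330,250));print(k)
c=lambda y,z:np.array([p[0]+.095-y*np.sin(p[2]),p[1]+.0015*np.sin(p[2])+y,z])
# reference: at start seg centroid (312.1,214.5) with y=0,z=.123
off=np.array([312.1,214.5])-proj(a,c(0,.123))
for y in(-.027,-.0296,-.032,-.035):print(y,proj(a,c(y,.123))+off,proj(a,c(y,.131))+off)
cv2.imwrite("pics/k1.png",cv2.resize(a["frame"][190:270,270:370],(750,600),interpolation=2))
E
```

```text
9.8833 [ 0.6156 -0.1577  0.2114]
(array([315.4746, 222.8136]), array([312, 218,   8,  11,  59], dtype=int32))
-0.027 [315.0432 220.7949] [315.204  219.2645]
-0.0296 [315.3295 221.4072] [315.4914 219.8777]
-0.032 [315.5942 221.9734] [315.7572 220.4446]
-0.035 [315.9257 222.6824] [316.0901 221.1546]
```

View pics/k1.png

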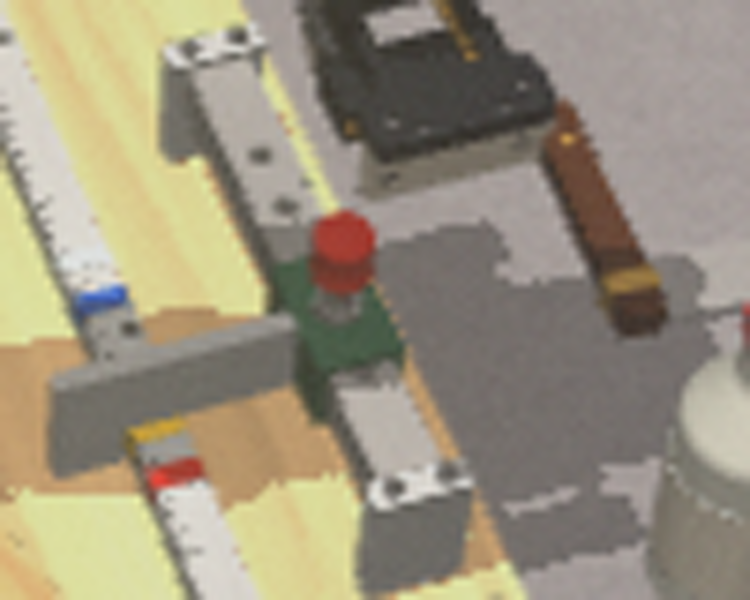

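The side crop shows the knob at about (316,222) in the full frame, low on its housing. That leaves home versus riding ambiguous by a pixel, so I probe the knob top with closed fingers: 136 mm if home, 144 mm if riding.

Request:
play_rows(steps=[-1,0,-0.02,0,0,0,0,-1,0,0,0,0,0,0,-1,0,0,0,0,0,0,-1,0,0,0,0,0,0,-1,0,0,0.1,0,0,0,-1,0,0,0.1,0,0,0,-1,0,0,0.1,0,0,0,-1,0,0,0,0,0,0])

```text
clock: 10.55
ee_pos: [0.6108, -0.1516, 0.1431]
orientation: [1.0, -0.008, -0.004, -0.0]
ft_force: [-1.2, 0.3, -1.2]
gripper_width: 0.119
grip_force: 0.0
```

Request:
play_rows(steps=[-1,0,0,0,0,0,0,-1,0,0,0,0,0,0])

```text
clock: 10.72
ee_pos: [0.6141, -0.1521, 0.1484]
orientation: [1.0, -0.008, 0.0, 0.0]
ft_force: [-0.7, -0.5, 0.5]
gripper_width: 0.012
grip_force: 0.0
```

Now down 8 mm in steps to z ≈ 0.140.

Request:
play_rows(steps=[-1,0,0,0.01,0,0,0,-1,0,0,0.01,0,0,0,-1,0,0,0.01,0,0,0,-1,0,0,0.01,0,0,0,-1,0,0,0,0,0,0])

```text
clock: 11.13
ee_pos: [0.6135, -0.1519, 0.1395]
orientation: [1.0, -0.008, -0.0, -0.0]
ft_force: [-0.3, -0.7, -0.3]
gripper_width: 0.007
grip_force: 0.0
```

Request:
play_rows(steps=[-1,0,0,0.01,0,0,0,-1,0,0,0.01,0,0,0,-1,0,0,0,0,0,0])

```text
clock: 11.38
ee_pos: [0.6139, -0.152, 0.1363]
orientation: [1.0, -0.008, 0.0, 0.0]
ft_force: [-1.7, 0.3, 5.0]
gripper_width: 0.008
grip_force: 2.7
```

The knob top is at 136 mm, so the pin is home, about 3–5 mm from the flag. I lift away and plan the batten grasp.

Request:
play_rows(steps=[-1,0,0,-0.1,0,0,0,0.3,0,0,-0.2,0,0,0,0.3,0,0,0,0,0,0])

```text
clock: 11.63
ee_pos: [0.617, -0.1525, 0.2023]
orientation: [1.0, -0.008, 0.005, 0.001]
ft_force: [1.6, -0.9, 1.6]
gripper_width: 0.105
grip_force: 0.0
```

```bash
python3 - <<'E'
from fit import *
s=get_state();print(s["clock"],s["joints"],s["ee_pos"],s["orientation"])
E
```

```text
11.6333 [ 0.1909  0.4677 -0.048   1.5816  0.0247  1.0836 -1.45  ] [ 0.617  -0.1525  0.2023] [ 1.     -0.0079  0.0046  0.0007]
```

Request:
play_rows(steps=[0.3,-0.0857,-0.173,0,0,0,0,0.3,-0.0857,-0.173,0,0,0,0,0.3,-0.0857,-0.173,0,0,0,0,0.3,-0.0857,-0.173,0,0,0,0,0.3,-0.0857,-0.173,0,0,0,0,0.3,-0.0857,-0.173,0,0,0,0,0.3,-0.0857,-0.173,0,0,0,0,0.3,-0.0857,-0.173,0,0,0,0])

```text
clock: 12.3
ee_pos: [0.4801, 0.1285, 0.196]
orientation: [1.0, -0.008, 0.001, -0.0]
ft_force: [0.9, 1.4, -0.4]
gripper_width: 0.64
grip_force: 0.0
```

Request:
play_rows(steps=[0.3,0,0,0,0,0,-0.077,0.3,0,0,0,0,0,-0.077,0.3,0,0,0,0,0,-0.077,0.3,0,0,0,0,0,-0.077,0.3,0,0,0,0,0,-0.077,0.3,0,0,0,0,0,-0.077,0.3,0,0,0,0,0,-0.077,0.3,0,0,0,0,0,-0.077])

```text
clock: 12.97
ee_pos: [0.4811, 0.127, 0.1958]
orientation: [0.887, 0.461, 0.0, 0.0]
ft_force: [-0.4, -0.8, -0.3]
gripper_width: 0.651
grip_force: 0.0
```

Request:
play_rows(steps=[0.3,0,0,0,0,0,-0.077,0.3,0,0,0,0,0,-0.077,0.3,0,0,0,0,0,-0.077,0.3,0,0,0,0,0,-0.077,0.3,0,0,0,0,0,-0.076,0.3,0,0,0,0,0,0,0.3,0,0,0,0,0,0])

```text
clock: 13.55
ee_pos: [0.481, 0.1269, 0.1957]
orientation: [0.714, 0.7, 0.0, 0.0]
ft_force: [-0.2, 0.2, 0.0]
gripper_width: 0.649
grip_force: 0.0
```

```bash
python3 - <<'E'
from fit import *
a=get_image("side");b=get_image("top");s=get_state();print(s["clock"],s["ee_pos"],s["orientation"],s["joints"])
A=a["frame"][110:290,190:390];B=b["frame"][130:290,60:330]
cv2.imwrite("pics/b1.png",np.hstack([cv2.resize(A,(380,342),interpolation=2),cv2.resize(B,(420,342),interpolation=2)]))
p=np.load("board.npy")
for n in("batten_centre","batten_end"):
  A=mark_of(a,n)[:1];B=mark_of(b,n)[:1];print(n,A,B,tri(a,A[0]["at"],b,B[0]["at"]) if A and B else "")
E
```

```text
13.65 [0.481  0.1269 0.1958] [0.714  0.7001 0.0001 0.0001] [ 0.0026  0.3013 -0.4585  1.89    0.1583  0.9854 -0.5454]
batten_centre [{'at': [244.5, 166.2], 'score': 0.85}] [{'at': [340.0, 235.3], 'score': 0.36}] (array([ 0.394 , -0.1786,  0.4916]), np.float64(0.01831779512401679))
batten_end [{'at': [258.2, 214.5], 'score': 0.78}] [{'at': [242.6, 221.7], 'score': 0.94}] (array([0.478 , 0.0261, 0.015 ]), np.float64(0.0006128881957704639))
```

View pics/b1.png

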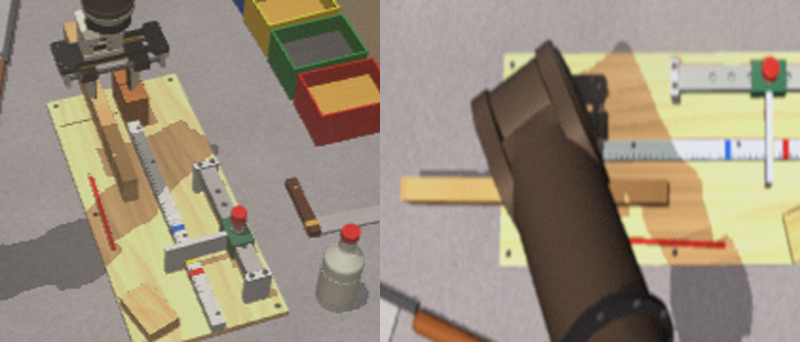

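The left half shows the gripper straddling the batten beside the saw guide. The right half shows the stop plate over the yellow flag. I descend and grip.

Request:
play_rows(steps=[0.3,0,0,0.186,0,0,0,0.3,0,0,0.186,0,0,0,0.3,0,0,0.186,0,0,0,0.3,0,0,0.17,0,0,0,0.3,0,0,0,0,0,0,0,0,0,0,0,0,0,-0.2,0,0,0,0,0,0,-0.3,0,0,0,0,0,0])

```text
clock: 14.52
ee_pos: [0.4825, 0.1276, 0.0523]
orientation: [0.713, 0.701, 0.002, 0.001]
ft_force: [0.3, -0.7, -0.1]
gripper_width: 0.482
grip_force: 0.0
```

Request:
play_rows(steps=[-0.4,0,0,0,0,0,0,-0.5,0,0,0,0,0,0,-1,0,0,0,0,0,0,-1,0,0,0,0,0,0,-1,0,0,0,0,0,0,-1,0,0,0,0,0,0])

```text
clock: 15.02
ee_pos: [0.4818, 0.1271, 0.0514]
orientation: [0.713, 0.701, 0.001, 0.001]
ft_force: [-1.3, -0.6, 10.0]
gripper_width: 0.301
grip_force: 30.0
```

Request:
play_rows(steps=[-1,0,0,-0.006,0,0,0,-1,-0.05,0.01,0,0,0,0,-1,-0.1,0.02,0,0,0,0,-1,-0.1,0.02,0,0,0,0,-1,-0.1,0.02,0,0,0,0,-1,-0.1,0.02,0,0,0,0,-1,-0.1,0.02,0,0,0,0,-1,0,0,0,0,0,0])

```text
clock: 15.68
ee_pos: [0.5019, 0.0115, 0.0515]
orientation: [0.714, 0.7, -0.001, 0.001]
ft_force: [-0.8, -3.1, 1.5]
gripper_width: 0.302
grip_force: 30.0
```

```bash
python3 - <<'E'
from fit import *
a=get_image("side");b=get_image("top");s=get_state();print(s["clock"],s["ee_pos"],s["orientation"],s["ft_force"])
A=a["frame"][150:290,220:350];B=b["frame"][140:260,180:330]
cv2.imwrite("pics/b2.png",np.hstack([cv2.resize(A,(390,420),interpolation=2),cv2.resize(B,(410,420),interpolation=2)]))
E
```

```text
15.7833 [0.5013 0.0154 0.0515] [ 0.7136  0.7005 -0.0001  0.0003] [-0.6042 -1.3024  0.4819]
```

View pics/b2.png

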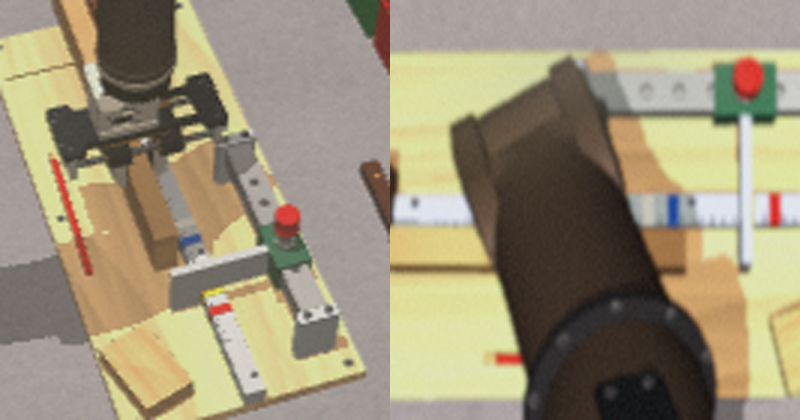

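The batten end is about 50 mm from the stop face (top-view columns 288 and 307) and about 7 mm off the fence.

Request:
play_rows(steps=[-1,-0.03,0.01,0,0,0,0,-1,-0.04,0.01,0,0,0,0,-1,-0.04,0.005,0,0,0,0,-1,-0.04,0,0,0,0,0,-1,-0.03,0,0,0,0,0,-1,0,0,0,0,0,0])

```text
clock: 16.28
ee_pos: [0.5059, -0.0212, 0.0515]
orientation: [0.713, 0.701, -0.0, 0.0]
ft_force: [1.2, -2.3, 3.1]
gripper_width: 0.305
grip_force: 30.0
```

Request:
play_rows(steps=[-1,0,0.005,0,0,0,0,-1,0,0.005,0,0,0,0,-1,0,0,0,0,0,0])

```text
clock: 16.53
ee_pos: [0.5062, -0.0212, 0.0515]
orientation: [0.713, 0.701, -0.002, -0.0]
ft_force: [-5.9, -4.6, 12.6]
gripper_width: 0.302
grip_force: 30.0
```

Request:
play_rows(steps=[-1,0,0.005,0,0,0,0,-1,0,0.005,0,0,0,0,-1,0,0,0,0,0,0])

```text
clock: 16.78
ee_pos: [0.507, -0.0211, 0.0515]
orientation: [0.713, 0.701, -0.003, -0.001]
ft_force: [-10.3, -2.5, 18.1]
gripper_width: 0.306
grip_force: 30.0
```

Request:
play_rows(steps=[-1,0,-0.009,0,0,0,0,-1,-0.015,0,0,0,0,0,-1,-0.015,0,0,0,0,0,-1,-0.01,0,0,0,0,0,-1,0,0,0,0,0,0])

```text
clock: 17.2
ee_pos: [0.5078, -0.0274, 0.0515]
orientation: [0.712, 0.702, 0.0, -0.0]
ft_force: [-1.7, 4.0, 5.6]
gripper_width: 0.304
grip_force: 30.0
```

Request:
play_rows(steps=[-1,-0.005,0,0,0,0,0,-1,-0.005,0,0,0,0,0,-1,0,0,0,0,0,0])

```text
clock: 17.45
ee_pos: [0.5079, -0.029, 0.0515]
orientation: [0.712, 0.702, 0.0, -0.0]
ft_force: [-1.6, 4.6, 5.2]
gripper_width: 0.304
grip_force: 30.0
```

Request:
play_rows(steps=[-1,-0.005,0,0,0,0,0,-1,-0.005,0,0,0,0,0,-1,0,0,0,0,0,0])

```text
clock: 17.7
ee_pos: [0.5079, -0.031, 0.0514]
orientation: [0.712, 0.702, 0.0, -0.0]
ft_force: [-0.4, 4.2, 4.8]
gripper_width: 0.303
grip_force: 30.0
```

Request:
play_rows(steps=[-1,-0.005,0,0,0,0,0,-1,-0.004,0,0,0,0,0,-1,0,0,0,0,0,0])

```text
clock: 17.95
ee_pos: [0.5078, -0.0327, 0.0514]
orientation: [0.712, 0.702, 0.0, -0.0]
ft_force: [-2.2, 5.2, 6.0]
gripper_width: 0.308
grip_force: 30.0
```

Request:
play_rows(steps=[-1,-0.004,0,0,0,0,0,-1,-0.004,0,0,0,0,0,-1,0,0,0,0,0,0])

```text
clock: 18.2
ee_pos: [0.5078, -0.0343, 0.0514]
orientation: [0.712, 0.702, 0.0, -0.0]
ft_force: [-1.7, 4.1, 4.8]
gripper_width: 0.304
grip_force: 30.0
```

Request:
play_rows(steps=[-1,-0.004,0,0,0,0,0,-1,0,0,0,0,0,0])

```text
clock: 18.37
ee_pos: [0.5078, -0.035, 0.0514]
orientation: [0.712, 0.702, 0.0, -0.0]
ft_force: [-0.8, 4.8, 4.5]
gripper_width: 0.303
grip_force: 30.0
```

Request:
play_rows(steps=[-1,-0.004,0,0,0,0,0,-1,0,0,0,0,0,0])

```text
clock: 18.53
ee_pos: [0.5078, -0.0359, 0.0515]
orientation: [0.712, 0.702, 0.0, -0.0]
ft_force: [-1.0, 4.5, 5.9]
gripper_width: 0.305
grip_force: 30.0
```

Request:
play_rows(steps=[-1,-0.004,0,0,0,0,0,-1,0,0,0,0,0,0])

```text
clock: 18.7
ee_pos: [0.5078, -0.0366, 0.0514]
orientation: [0.712, 0.702, 0.0, -0.0]
ft_force: [-1.0, 4.2, 5.0]
gripper_width: 0.304
grip_force: 30.0
```

Request:
play_rows(steps=[-1,-0.004,0,0,0,0,0,-1,0,0,0,0,0,0])

```text
clock: 18.87
ee_pos: [0.5078, -0.0375, 0.0515]
orientation: [0.712, 0.702, 0.0, -0.0]
ft_force: [-0.9, 4.5, 5.2]
gripper_width: 0.302
grip_force: 30.0
```

Request:
play_rows(steps=[-1,-0.004,0,0,0,0,0,-1,0,0,0,0,0,0])

```text
clock: 19.03
ee_pos: [0.5078, -0.0381, 0.0515]
orientation: [0.712, 0.702, 0.0, -0.0]
ft_force: [-0.9, 5.7, 4.5]
gripper_width: 0.304
grip_force: 30.0
```

Request:
play_rows(steps=[-1,-0.004,0,0,0,0,0,-1,0,0,0,0,0,0])

```text
clock: 19.2
ee_pos: [0.5078, -0.0381, 0.0514]
orientation: [0.712, 0.702, 0.001, -0.0]
ft_force: [-1.0, 7.6, 4.8]
gripper_width: 0.3
grip_force: 30.0
```

Request:
play_rows(steps=[-1,-0.003,0,0,0,0,0,-1,0,0,0,0,0,0])

```text
clock: 19.37
ee_pos: [0.5078, -0.0382, 0.0514]
orientation: [0.712, 0.702, 0.001, -0.001]
ft_force: [-1.4, 8.8, 4.6]
gripper_width: 0.305
grip_force: 30.0
```

Request:
play_rows(steps=[-1,0.004,0,0,0,0,0,-0.38,0,0,0,0,0,0,-0.3,0,0,0,0,0,0,0,0,0,0,0,0,0,0.2,0,0,0,0,0,0,0.2,0,0,-0.05,0,0,0,0.2,0,0,-0.15,0,0,0,0.2,0,0,-0.2,0,0,0])

```text
clock: 20.03
ee_pos: [0.5053, -0.0397, 0.1305]
orientation: [0.713, 0.702, -0.002, -0.002]
ft_force: [1.5, -0.9, -0.5]
gripper_width: 0.598
grip_force: 0.0
```

Request:
play_rows(steps=[0.2,0,0,-0.2,0,0,0,0.2,0.2,0,0,0,0,0,0.2,0.2,0,0,0,0,0,0.2,0.2,0,0,0,0,0,0.2,0.2,0,0,0,0,0,0.2,0.2,0,0,0,0,0,0.2,0,0,0,0,0,0])

```text
clock: 20.62
ee_pos: [0.5094, 0.1702, 0.1729]
orientation: [0.709, 0.705, 0.003, -0.002]
ft_force: [0.6, 0.6, 1.0]
gripper_width: 0.601
grip_force: 0.0
```

```bash
python3 - <<'E'
from fit import *
a=get_image("side");b=get_image("top");s=get_state();print(s["clock"],s["ee_pos"],s["ft_force"])
A=a["frame"][140:290,220:350];B=b["frame"][140:260,160:340]
cv2.imwrite("pics/e1.png",np.vstack([cv2.resize(B,(510,340),interpolation=2),np.hstack([cv2.resize(A,(220,254),interpolation=2),cv2.resize(b["frame"][185:225,280:320],(290,254),interpolation=2)])]))
E
```

```text
20.7167 [0.5102 0.1626 0.1719] [-1.6077 -0.3525  0.8427]
```

View pics/e1.png

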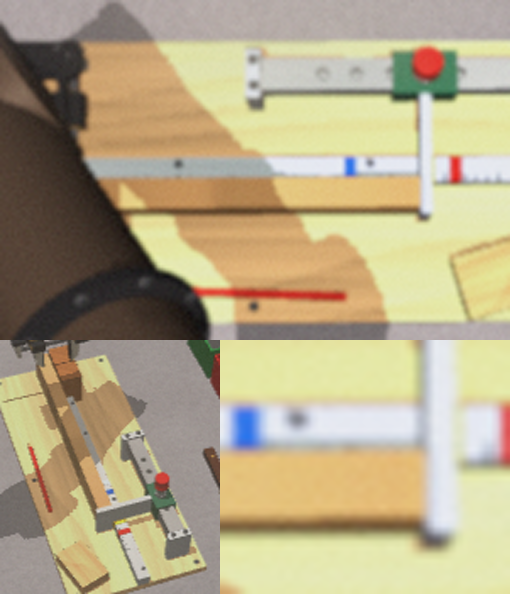

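The batten lies flat along the fence, its end touching the stop plate (top view about column 310). The stop is at the yellow flag and the robot is clear.

```bash
python3 -c "
from rig import *
print(finish_job())"
```

```text
the job is handed in; nothing more can be done
None
```

The job is handed in: the stop is pinned in the yellow-flag hole and the batten is flat on the fence, butted gently against the stop plate and let go; the rig returned no verdict.

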